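Find and release the latched mode key

TASK

One of the four mode keys on the strength tester's control unit is latched down. With a fingertip tap each key lightly, one after another from the robot's left to its right and without pushing any of them home, to feel which one it is; then press that key fully home and let go, so that it springs up and all four keys stand up. Only touch and press, and leave the jar, the cup and the weight where they stand.

Things in the scene. Friction and masses are not known exactly. Their poses are not given: they have to be found in the camera images.
- unit: Control unit, fixed on the bench: low cream housing with level dark blue deck, 200 (x) by 260 (y) by 80 mm high, turned up to 0.35 rad. Origin: centre of its underside; z up, its own x points away from the robot, y to the robot's left. Four identical grey square keys, pressed straight down, stand in a row along its y at x = -35 mm, 45 mm apart (y = 67.5, 22.5, -22.5, -67.5 mm).
- place1 (a point): Place of the first (the robot's far left) key in the row, counted from the robot's left: the point on the deck (80 mm above the bench) straight under that key's centre. Fixed to the unit.
- place2 (a point): Place of the second key in the row, counted from the robot's left: the point on the deck (80 mm above the bench) straight under that key's centre. Fixed to the unit.
- place3 (a point): Place of the third key in the row, counted from the robot's left: the point on the deck (80 mm above the bench) straight under that key's centre. Fixed to the unit.
- place4 (a point): Place of the fourth (the robot's far right) key in the row, counted from the robot's left: the point on the deck (80 mm above the bench) straight under that key's centre. Fixed to the unit.
- key_a (a joint): How far key a is down, in m: 0 up, 0.005 latched, 0.009 fully home (stops). Exactly one of the four starts latched, the rest up. Its spring pushes up with 3 N when up, 4.7 N latched, 6 N home. The latched key, pressed home and let go, springs up and stays up; pressed less than 2 mm further it stays latched. An up key must not be pressed in by more than 7 mm; let go, it comes back up.
- key_a_top (a point): Centre of the top face of key a, a 24 by 24 mm grey cap in a 34 mm black bezel 3 mm high; moves down with it. It stands 16 mm above the deck when up, 11 mm latched, 7 mm home. The letter does not tell its place in the row: the keys come in any order.
- key_b (a joint): How far key b is down, in m: 0 up, 0.005 latched, 0.009 fully home (stops). Exactly one of the four starts latched, the rest up. Its spring pushes up with 3 N when up, 4.7 N latched, 6 N home. The latched key, pressed home and let go, springs up and stays up; pressed less than 2 mm further it stays latched. An up key must not be pressed in by more than 7 mm; let go, it comes back up.
- key_b_top (a point): Centre of the top face of key b, a 24 by 24 mm grey cap in a 34 mm black bezel 3 mm high; moves down with it. It stands 16 mm above the deck when up, 11 mm latched, 7 mm home. The letter does not tell its place in the row: the keys come in any order.
- key_c (a joint): How far key c is down, in m: 0 up, 0.005 latched, 0.009 fully home (stops). Exactly one of the four starts latched, the rest up. Its spring pushes up with 3 N when up, 4.7 N latched, 6 N home. The latched key, pressed home and let go, springs up and stays up; pressed less than 2 mm further it stays latched. An up key must not be pressed in by more than 7 mm; let go, it comes back up.
- key_c_top (a point): Centre of the top face of key c, a 24 by 24 mm grey cap in a 34 mm black bezel 3 mm high; moves down with it. It stands 16 mm above the deck when up, 11 mm latched, 7 mm home. The letter does not tell its place in the row: the keys come in any order.
- key_d (a joint): How far key d is down, in m: 0 up, 0.005 latched, 0.009 fully home (stops). Exactly one of the four starts latched, the rest up. Its spring pushes up with 3 N when up, 4.7 N latched, 6 N home. The latched key, pressed home and let go, springs up and stays up; pressed less than 2 mm further it stays latched. An up key must not be pressed in by more than 7 mm; let go, it comes back up.
- key_d_top (a point): Centre of the top face of key d, a 24 by 24 mm grey cap in a 34 mm black bezel 3 mm high; moves down with it. It stands 16 mm above the deck when up, 11 mm latched, 7 mm home. The letter does not tell its place in the row: the keys come in any order.
- reagent: White screw-top jar, 44 mm across, 85 mm high, 0.12 kg, standing on the bench to the robot's left of the unit. Origin: centre of its underside. To be left alone.
- beaker: Glass cup, 60 mm across, 75 mm high, 0.09 kg, standing on the bench to the robot's right of the unit. Origin: centre of its underside. To be left alone.
- weight: Steel weight with a small head, 30 mm across, 42 mm high, 0.2 kg, standing on the unit's deck behind the keys (its axis at least 80 mm beyond the key row). Origin: centre of its underside. To be left alone.

How it is judged:
On the way, in this order (a step that is already met when the one before it is completed fails the run):
1. the first (the robot's far left) key is tapped, the latched key being still latched (((contact force between the fingers and key_a above 0.3 N and horizontal distance between key_a_top and place1 below 0.012 m) or (contact force between the fingers and key_b above 0.3 N and horizontal distance between key_b_top and place1 below 0.012 m) or (contact force between the fingers and key_c above 0.3 N and horizontal distance between key_c_top and place1 below 0.012 m) or (contact force between the fingers and key_d above 0.3 N and horizontal distance between key_d_top and place1 below 0.012 m)) and value of joint key_c above 0.003 m), for 0.01 s.
2. the second key is tapped, the latched key being still latched (((contact force between the fingers and key_a above 0.3 N and horizontal distance between key_a_top and place2 below 0.012 m) or (contact force between the fingers and key_b above 0.3 N and horizontal distance between key_b_top and place2 below 0.012 m) or (contact force between the fingers and key_c above 0.3 N and horizontal distance between key_c_top and place2 below 0.012 m) or (contact force between the fingers and key_d above 0.3 N and horizontal distance between key_d_top and place2 below 0.012 m)) and value of joint key_c above 0.003 m), for 0.01 s.
3. the third key is tapped, the latched key being still latched (((contact force between the fingers and key_a above 0.3 N and horizontal distance between key_a_top and place3 below 0.012 m) or (contact force between the fingers and key_b above 0.3 N and horizontal distance between key_b_top and place3 below 0.012 m) or (contact force between the fingers and key_c above 0.3 N and horizontal distance between key_c_top and place3 below 0.012 m) or (contact force between the fingers and key_d above 0.3 N and horizontal distance between key_d_top and place3 below 0.012 m)) and value of joint key_c above 0.003 m), for 0.01 s.
4. the fourth (the robot's far right) key is tapped, the latched key being still latched (((contact force between the fingers and key_a above 0.3 N and horizontal distance between key_a_top and place4 below 0.012 m) or (contact force between the fingers and key_b above 0.3 N and horizontal distance between key_b_top and place4 below 0.012 m) or (contact force between the fingers and key_c above 0.3 N and horizontal distance between key_c_top and place4 below 0.012 m) or (contact force between the fingers and key_d above 0.3 N and horizontal distance between key_d_top and place4 below 0.012 m)) and value of joint key_c above 0.003 m), for 0.01 s.
5. the finger is off the keys and the latched key is still latched (value of joint key_c above 0.003 m and contact force between the fingers and key_a below 0.05 N and contact force between the fingers and key_b below 0.05 N and contact force between the fingers and key_c below 0.05 N and contact force between the fingers and key_d below 0.05 N), for 0.05 s.
6. the latched key is pressed home (value of joint key_c above 0.0073 m).
7. the latched key has sprung up (value of joint key_c below 0.0015 m), for 0.2 s.
At the end, for the whole second after the job is handed in: All four keys stand up (each less than 1.5 mm down), the one that was latched having been released after all four were tapped from left to right (value of joint each of key_a, key_b, key_c, key_d below 0.0015 m); the robot touches nothing.
It fails at once if a key that was up is pushed down 7.5 mm or more, close to home (value of joint any of key_a, key_b, key_d above 0.0075 m).
It fails at once if the jar is moved more than 15 mm, lifted or tipped (distance of reagent from where it was at the start of the episode above 0.015 m or angle between reagent's own z axis and vertical above 0.35 rad).
It fails at once if the cup is moved more than 15 mm, lifted or tipped (distance of beaker from where it was at the start of the episode above 0.015 m or angle between beaker's own z axis and vertical above 0.35 rad).
It fails at once if the weight is moved more than 15 mm, lifted or tipped (distance of weight from where it was at the start of the episode above 0.015 m or angle between weight's own z axis and vertical above 0.35 rad).
It also fails if it takes over 48 s, if anything falls off the work surface, if the arm or the gripper's body presses on something with over 40 N, if the wrist force passes 120 N, or if a joint passes its speed limit or range.

ROBOT

A 7-joint arm with a two-finger parallel gripper is mounted at the origin on the work surface. World frame = base frame: x ahead of the robot, y to its left, z up, the work surface at z = 0. Lengths are in m, angles in rad, forces in N, time in s.
With the tool pointing down it reaches from about 0.4 to 0.9 m from the base axis. Payload 5.6 kg.
Tool frame: the origin (TCP) lies between the finger pads; the fingertips stand 14 mm ahead of it and the grasp point (between the pads) lies 5 mm behind it (r.nose_length is the distance from the TCP to the fingertips, in m); z points along the fingers, y is the line along which they close (so a half turn about z gives the same grasp; the last joint's range is limited). The gripper opens to 92 mm and grips with 3 to 60 N. Pads are 20 mm wide; open, the fingers measure 128 mm over their backs; the gripper's body (75 mm by 189 mm) begins 69 mm behind the grasp point.
Start: joints at [-1.215, 0.468, -0.012, 1.603, 0.006, 1.071, -0.056], TCP at [0.252, 0.599, 0.229] pointing down, gripper open.
Joint ranges: [-2.53, 2.53], [-0.31, 2.02], [-1.57, 1.55], [0.28, 2.44], [-1.29, 4.43], [0.15, 1.84], [-2.92, 2.92]. Speed limits (rad/s): [2.57, 2.57, 3.14, 3.14, 3.14, 3.14, 3.14].

INTERFACE

Orientations are given as a unit quaternion [w, x, y, z].
In Python, from rig import r gives the robot as it stands.
- The arm moves only by the tool play_rows, never from a script. Its argument "commands" is a list of rows, each a list of 7 numbers: the shift along the tool's x, y, z scaled (see below), then the turn, a rotation vector about the tool's x, y, z scaled (see below), then the gripper's target within -1 to 1 (shut at 1, half-way at 0, fully open at -1). A call has 1 to 20 rows; each row is the pose to reach, as a shift and turn from the pose commanded when the call began, along the tool's axes at that moment; what a row does not reach only later rows make up. The controller multiplies each number of a shift by 600 mm and each number of a turn by pi/2 rad. A row lasts 1/10 s, in which the tool goes at most 50 mm and 8.59 degrees, less where a joint would pass 70% of its speed; a pose out of reach is approached as far as the arm can. A call with a number of a shift or a turn outside -1 to 1 is refused whole. A call with a gripper value outside its range is refused whole. The fingers move at their own pace and stop on an object; the grip force is fixed at half the most. Time passes only in rows, so rows that repeat a pose let the fingers close. It gives the time, the measured TCP pose, the force, the opening and the grip force at its end, in the units of the state.
- r.read_state(): the state, without advancing time (a new reading comes with each control period).
- r.camera(name): name is "side" or "top"; returns a dict with "pixels" (480x640x3 uint8, blue, green, red), "vfov" (degrees; the focal length in pixels is half the picture's height over the tangent of half this angle, whatever the lens; pixels are square), "cx", "cy" (the principal point, pixels), "rvec" (rotation vector, rad) and "tvec" (3), from world to camera coordinates, as OpenCV has them. Camera axes: x right, y down, z forward; pixel columns grow to the right and rows downward; lengths in m; the calibration is good to about 2 mm. A picture is of the moment at which its call begins. There is no depth.
- r.sign_off(): hands the job in; it is judged then, once.
The state is a dict: "clock": time; "q": joint angles; "qvel": joint speeds; "effort": joint torques, N m; "ee_pos": TCP position; "eef_rot": TCP orientation; "wrist_force": force on the tool from outside, world axes, zero at the start; "ft_torque": the same for the moment, N m; "width": finger opening in m; "grasp_force": force on a finger pad.
Only numpy, scipy, OpenCV 4.12 (cv2) and the standard library are available. Lean on these libraries where they do the work, as an engineer would, in place of code of your own. Each camera call takes 0.05 s, during which the arm holds its last target. There are 200 camera calls.

## Working session

There is one attempt and no reset: what is moved stays moved. The work goes in short steps, Python scripts to look and compute and a tool call to move; the robot and the scene stay as the last step left them, time stands still between calls to the robot, and variables do not carry over. Pictures are saved under pics/ and viewed, at most 10 in all, crops included, and the job is handed in when it is done.

Besides the shell and the picture viewer there is one more tool, called by a JSON object that holds its "op" and its "data", one argument or row to a line. play_rows: Moves the arm, as the interface text tells. Its arguments: {"type":"object","properties":{"commands":{"type":"array"}},"required":["commands"]}

```bash
mkdir -p pics; ls
cat > h.py <<'E'
import numpy as np, cv2
def cal(c):
    f=240/np.tan(np.radians(c["vfov"])/2)
    K=np.array([[f,0,c["cx"]],[0,f,c["cy"]],[0,0,1]]); R=cv2.Rodrigues(np.array(c["rvec"],float))[0]
    return K,R,np.array(c["tvec"],float).ravel()
def onplane(c,uv,z):
    K,R,t=cal(c); o=-R.T@t
    uv=np.atleast_2d(np.array(uv,float)); d=(R.T@np.linalg.inv(K)@np.c_[uv,np.ones(len(uv))].T).T
    return o+d*((z-o[2])/d[:,2])[:,None]
def proj(c,P):
    K,R,t=cal(c); p=(K@(R@np.atleast_2d(P).T+t[:,None])).T
    return p[:,:2]/p[:,2:]
E
python3 - <<'E'
from rig import r
import cv2,pickle
for n in("top","side"):
    c=r.camera(n); cv2.imwrite(f"pics/{n}0.png",c["pixels"]); pickle.dump(c,open(n+".pkl","wb"))
    print(n,c["vfov"],c["rvec"],c["tvec"])
s=r.read_state(); print(s)
E
```

```text
pics
top 45.503129790966305 [ 2.16995033 -2.11942724  0.1490013 ] [4.29974449e-04 5.89482427e-01 9.80838501e-01]
side 47.5401874829875 [ 2.10403744 -0.09840012  0.04370068] [-0.5851179   0.10008282  0.94085256]
{'clock': 0.1, 'q': array([-1.21500952,  0.46832037, -0.01158027,  1.60352128,  0.00601406,
        1.07140088, -0.05634531]), 'qvel': array([-5.54383302e-04, -1.71647169e-03, -8.87333038e-04, -3.90385534e-03,
       -8.38389482e-06,  4.66928362e-04, -1.85982624e-04]), 'effort': array([ 7.34849800e-04, -5.21643484e+01, -1.25672817e-02, -2.44369358e+01,
       -5.68481418e-02,  1.39787715e-02,  5.10300606e-05]), 'ee_pos': array([0.25227773, 0.59850136, 0.22771954]), 'eef_rot': array([-9.15334069e-05,  1.98135108e-01,  9.80174385e-01, -8.02845346e-04]), 'wrist_force': array([-0.45079158,  0.5297303 , -0.11964323]), 'ft_torque': array([ 0.02045159,  0.0265105 , -0.01043599]), 'grasp_force': 0.0, 'width': 0.0916859559669266}
```

View pics/top0.png

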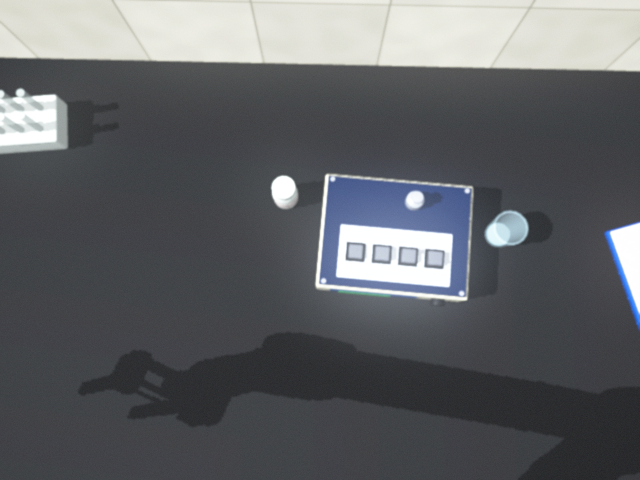

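View pics/side0.png

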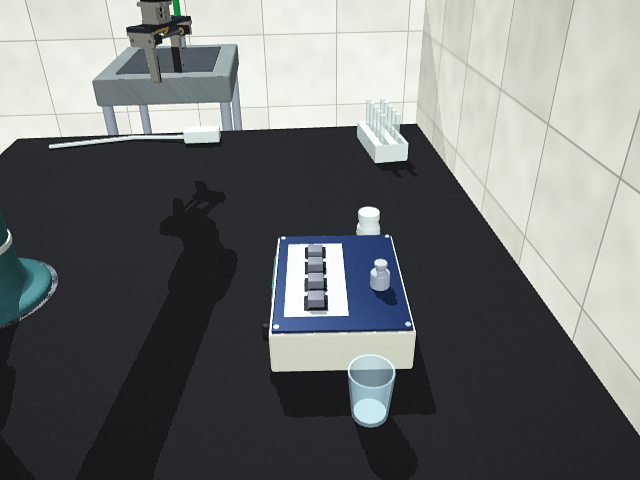

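The top view shows the unit near the middle with its deck screws at about (333,179), (469,188), (461,294) and (323,281). The keys are at about (356,252), (382,254), (408,256) and (435,259), the jar at (285,192), the cup at (507,230) and the weight at (415,200). In the side view the keys run from (315,251), the far and leftmost one, to (316,299).

```bash
cat > m.py <<'E'
import pickle,cv2,numpy as np
from h import *
c=pickle.load(open("top.pkl","rb")); im=c["pixels"]
K,R,t=cal(c); print("cam",-R.T@t)
b,g,rr=[im[...,i].astype(int) for i in range(3)]
m=((b-rr>35)&(b<200)).astype(np.uint8); m[:150]=0;m[320:]=0;m[:,:300]=0;m[:,480:]=0
cs=max(cv2.findContours(m,0,2)[0],key=cv2.contourArea)
h=cv2.convexHull(cs).reshape(-1,2); W=onplane(c,h,.08)[:,:2].astype(np.float32)
rc=cv2.minAreaRect(W); print("deck",rc)
# bezel+key : not white within plate
gray=cv2.cvtColor(im,6); P=((gray<175)).astype(np.uint8)
roi=np.zeros_like(P); roi[236:276,342:450]=1
n,l,s,ce=cv2.connectedComponentsWithStats(P*roi,connectivity=4)
ks=[]
for i in range(1,n):
    if s[i,4]>150:
        print(s[i],ce[i]); ks.append(ce[i])
ks=np.array(sorted(ks,key=lambda k:k[0]))
w=onplane(c,ks,.09); print("bez z.09",w.round(4))
d=w[0]-w[-1]; print("yaw",np.arctan2(-d[0],d[1]),"pitch",np.linalg.norm(d)/3)
cv2.imwrite("pics/k.png",np.hstack([cv2.resize(im[230:285,335:455],None,fx=5,fy=5,interpolation=2)]))
c2=pickle.load(open("side.pkl","rb")); cv2.imwrite("pics/ks.png",cv2.resize(c2["pixels"][235:320,270:370],None,fx=6,fy=6,interpolation=2))
E
python3 m.py
```

```text
cam [0.44315476 0.00780338 1.05502931]
deck ((0.5992850065231323, -0.12055863440036774), (0.24839794635772705, 0.18805834650993347), 86.20952606201172)
[346 242  20  20 163] [355.45398773 251.96932515]
[398 247  20  19 152] [407.36842105 256.88157895]
[425 249  20  20 166] [433.63855422 259.18674699]
bez z.09 [[ 0.5673 -0.0511  0.09  ]
 [ 0.5609 -0.1393  0.09  ]
 [ 0.558  -0.1838  0.09  ]]
yaw -0.06948153045835265 pitch 0.04433142775861255
```

View pics/k.png

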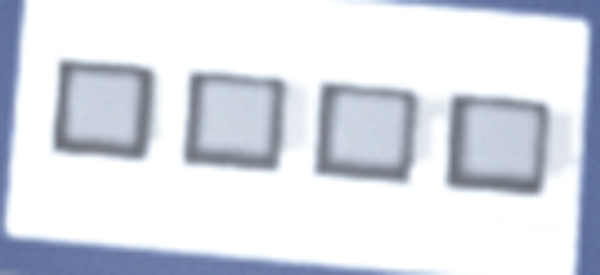

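View pics/ks.png

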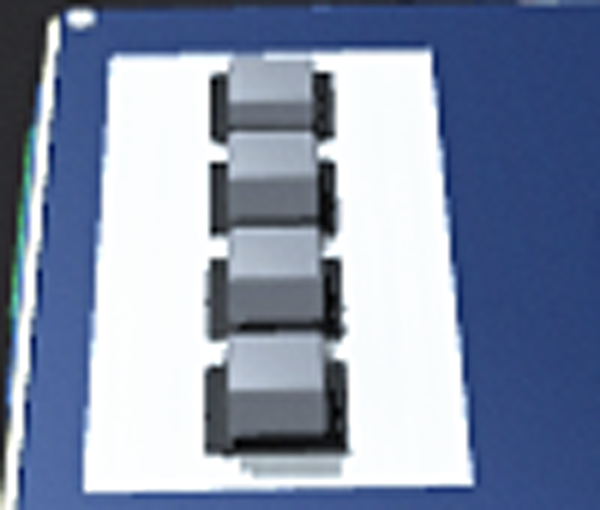

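The key 1 cap in the side crop shows a shorter front face, and in the top crop it casts no shadow on the plate while keys 2–4 do. Key 1 is therefore probably the latched one, and touch will confirm it. I'll move above key 1 with the gripper shut.

{"op": "play_rows", "data": {
  "commands": [
    [-0.905,-0.793,0.08,0,0,-0.212,1],
    [-0.905,-0.793,0.08,0,0,-0.212,1],
    [-0.905,-0.793,0.08,0,0,-0.212,1],
    [-0.905,-0.793,0.08,0,0,-0.212,1],
    [-0.905,-0.793,0.08,0,0,-0.212,1],
    [-0.905,-0.793,0.08,0,0,-0.212,1],
    [-0.905,-0.793,0.08,0,0,-0.212,1],
    [-0.905,-0.793,0.08,0,0,-0.212,1],
    [-0.905,-0.793,0.08,0,0,-0.212,1],
    [-0.905,-0.793,0.08,0,0,-0.212,1],
    [-0.905,-0.793,0.08,0,0,-0.212,1],
    [-0.905,-0.793,0.08,0,0,-0.212,1],
    [-0.905,-0.793,0.08,0,0,-0.212,1],
    [-0.905,-0.793,0.08,0,0,-0.212,1],
    [-0.905,-0.793,0.08,0,0,-0.212,1],
    [-0.905,-0.793,0.08,0,0,-0.212,1],
    [-0.905,-0.793,0.08,0,0,-0.212,1],
    [-0.905,-0.793,0.08,0,0,-0.212,1],
    [-0.905,-0.793,0.08,0,0,-0.212,1],
    [-0.905,-0.793,0.08,0,0,-0.212,1]
  ]
}}

```text
clock: 2.1
ee_pos: [0.5679, -0.049, 0.1808]
eef_rot: [0.0, 0.032, 0.999, 0.0]
wrist_force: [-0.3, -0.1, -0.2]
width: 0.0008
grasp_force: 0.0
```

{"op": "play_rows", "data": {
  "commands": [
    [0,0,0.06,0,0,0,1],
    [0,0,0.098,0,0,0,1],
    [0,0,0.098,0,0,0,1],
    [0,0,0.098,0,0,0,1]
  ]
}}

```text
clock: 2.5
ee_pos: [0.5682, -0.05, 0.1222]
eef_rot: [-0.0, 0.033, 0.999, 0.0]
wrist_force: [0.1, 0.6, 0.4]
width: 0.0003
grasp_force: 0.0
```

Run:
```python
from rig import r
import cv2,numpy as np
a=[cv2.resize(r.camera(n)["pixels"][y:y+100,x:x+133],None,fx=3,fy=4,interpolation=2) for n,y,x in(("top",200,325),("side",215,250))]
cv2.imwrite("pics/h1.png",np.hstack(a)); s=r.read_state(); print(s["clock"],s["ee_pos"],s["eef_rot"],s["wrist_force"])
```

```text
2.6 [ 0.56903448 -0.05025732  0.12323204] [1.18966384e-03 3.27978792e-02 9.99461296e-01 4.20030970e-05] [-0.33224022 -0.68454657  0.11808297]
```

View pics/h1.png

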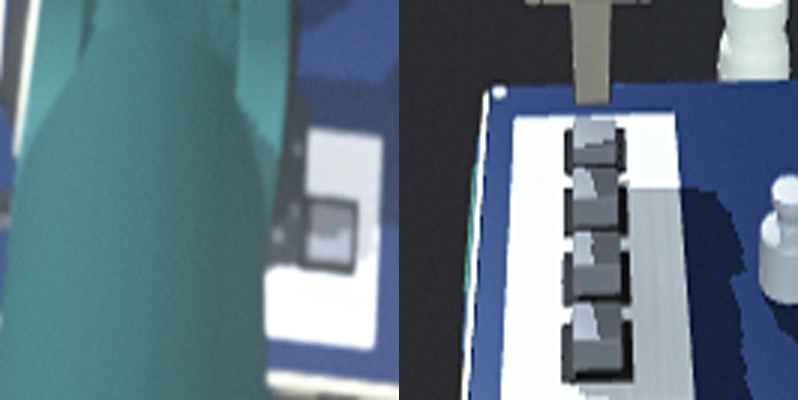

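The finger at (592,100) in the composite lines up with key 1 in the side view. I'll step down now to about 2 mm into where an up key's top would be.

{"op": "play_rows", "data": {
  "commands": [
    [0,0,0.012,0,0,0,1],
    [0,0,0.018,0,0,0,1],
    [0,0,0.0233,0,0,0,1],
    [0,0,0.0233,0,0,0,1]
  ]
}}

```text
clock: 3.0
ee_pos: [0.5677, -0.0504, 0.1074]
eef_rot: [-0.0, 0.033, 0.999, -0.0]
wrist_force: [-0.6, 0.7, 0.4]
width: 0.0003
grasp_force: 0.0
```

{"op": "play_rows", "data": {
  "commands": [
    [0,0,0.0025,0,0,0,1],
    [0,0,0.0025,0,0,0,1]
  ]
}}

```text
clock: 3.2
ee_pos: [0.568, -0.0504, 0.1062]
eef_rot: [-0.0, 0.033, 0.999, 0.0]
wrist_force: [-0.1, -0.0, -0.5]
width: 0.0002
grasp_force: 0.0
```

{"op": "play_rows", "data": {
  "commands": [
    [0,0,0.0016,0,0,0,1],
    [0,0,0.0016,0,0,0,1]
  ]
}}

```text
clock: 3.4
ee_pos: [0.5682, -0.0504, 0.1055]
eef_rot: [0.0, 0.033, 0.999, 0.0]
wrist_force: [0.2, 0.4, 1.3]
width: 0.0007
grasp_force: 0.3
```

{"op": "play_rows", "data": {
  "commands": [
    [0,0,0.001,0,0,0,1],
    [0,0,0.001,0,0,0,1]
  ]
}}

```text
clock: 3.6
ee_pos: [0.5682, -0.0504, 0.1052]
eef_rot: [0.0, 0.033, 0.999, 0.0]
wrist_force: [-0.4, -0.1, 4.8]
width: 0.0005
grasp_force: 2.3
```

Key 1 gave no contact at up height and 4.8 N at latched height, so it is the latched one. Now lift and tap key 2.

{"op": "play_rows", "data": {
  "commands": [
    [0,0,-0.028,0,0,0,1],
    [0,0,-0.028,0,0,0,1],
    [0,-0.075,-0.028,0,0,0,1],
    [0,-0.075,-0.028,0,0,0,1],
    [0,-0.075,-0.028,0,0,0,1],
    [0,-0.075,-0.015,0,0,0,1],
    [0,-0.075,-0.009,0,0,0,1],
    [0,-0.075,-0.007,0,0,0,1],
    [0,-0.075,-0.006,0,0,0,1],
    [0,-0.075,-0.006,0,0,0,1]
  ]
}}

```text
clock: 4.6
ee_pos: [0.5649, -0.0941, 0.1083]
eef_rot: [-0.0, 0.032, 0.999, 0.0]
wrist_force: [-2.0, 2.6, 3.2]
width: 0.0006
grasp_force: 1.7
```

{"op": "play_rows", "data": {
  "commands": [
    [0,0,-0.022,0,0,0,1],
    [0,0,-0.022,0,0,0,1],
    [0,-0.075,-0.022,0,0,0,1],
    [0,-0.075,-0.022,0,0,0,1],
    [0,-0.075,-0.022,0,0,0,1],
    [0,-0.075,-0.008,0,0,0,1],
    [0,-0.075,-0.003,0,0,0,1],
    [0,-0.075,-0.001,0,0,0,1],
    [0,-0.075,0,0,0,0,1],
    [0,-0.075,0,0,0,0,1]
  ]
}}

```text
clock: 5.6
ee_pos: [0.562, -0.1392, 0.1083]
eef_rot: [-0.0, 0.032, 0.999, 0.0]
wrist_force: [-1.6, 3.1, 2.4]
width: 0.0005
grasp_force: 1.7
```

{"op": "play_rows", "data": {
  "commands": [
    [0,0,-0.022,0,0,0,1],
    [0,0,-0.022,0,0,0,1],
    [0,-0.075,-0.022,0,0,0,1],
    [0,-0.075,-0.022,0,0,0,1],
    [0,-0.075,-0.022,0,0,0,1],
    [0,-0.075,-0.008,0,0,0,1],
    [0,-0.075,-0.003,0,0,0,1],
    [0,-0.075,-0.001,0,0,0,1],
    [0,-0.075,0,0,0,0,1],
    [0,-0.075,0,0,0,0,1]
  ]
}}

```text
clock: 6.6
ee_pos: [0.5591, -0.184, 0.1083]
eef_rot: [-0.0, 0.032, 0.999, 0.001]
wrist_force: [-1.6, 2.1, 2.3]
width: 0.0005
grasp_force: 1.7
```

All four are tapped, and keys 2–4 met the finger at up height. Back to hover over key 1.

{"op": "play_rows", "data": {
  "commands": [
    [0,0,-0.022,0,0,0,1],
    [0,0,-0.03,0,0,0,1],
    [0,0.225,-0.03,0,0,0,1],
    [0,0.225,-0.03,0,0,0,1],
    [0,0.225,-0.03,0,0,0,1],
    [0,0.225,-0.022,0,0,0,1],
    [0,0.225,-0.022,0,0,0,1]
  ]
}}

```text
clock: 7.3
ee_pos: [0.568, -0.05, 0.1216]
eef_rot: [0.0, 0.032, 0.999, -0.0]
wrist_force: [-0.1, 0.1, 0.1]
width: 0.0006
grasp_force: 0.0
```

{"op": "play_rows", "data": {
  "commands": [
    [0,0,0.015,0,0,0,1],
    [0,0,0.025,0,0,0,1],
    [0,0,0.03,0,0,0,1],
    [0,0,0.034,0,0,0,1],
    [0,0,0.038,0,0,0,1],
    [0,0,0.038,0,0,0,1],
    [0,0,0.038,0,0,0,1]
  ]
}}

```text
clock: 8.0
ee_pos: [0.5679, -0.0523, 0.1013]
eef_rot: [-0.0, 0.034, 0.999, -0.0]
wrist_force: [-7.2, -1.8, 22.9]
width: 0.0002
grasp_force: 11.1
```

Key 1 is at its stop, with 23 N at TCP z 0.101. Now lift, retreat and look.

{"op": "play_rows", "data": {
  "commands": [
    [0,0,-0.01,0,0,0,1],
    [0,0,-0.04,0,0,0,1],
    [0,0,-0.12,0,0,0,1],
    [0,0,-0.17,0,0,0,1],
    [-0.0,0.15,-0.17,0,0,0,1],
    [0.1,0.3,-0.17,0,0,0,1],
    [0.1,0.3,-0.17,0,0,0,1],
    [0.1,0.3,-0.17,0,0,0,1],
    [0.1,0.3,-0.17,0,0,0,1],
    [0.1,0.3,-0.17,0,0,0,1]
  ]
}}

```text
clock: 9.0
ee_pos: [0.5198, 0.1335, 0.2005]
eef_rot: [-0.0, 0.032, 0.999, -0.0]
wrist_force: [0.4, -1.0, -0.9]
width: 0.0007
grasp_force: 0.0
```

Run:
```python
from rig import r
import cv2,numpy as np
a=[cv2.resize(r.camera(n)["pixels"][y:y+100,x:x+133],None,fx=3,fy=4,interpolation=2) for n,y,x in(("top",200,325),("side",225,250))]
cv2.imwrite("pics/h2.png",np.hstack(a)); s=r.read_state(); print(s["clock"],s["ee_pos"],s["wrist_force"])
```

```text
9.1 [0.52053141 0.13140946 0.20062335] [-0.27062601  0.12532517 -0.34068931]
```

View pics/h2.png

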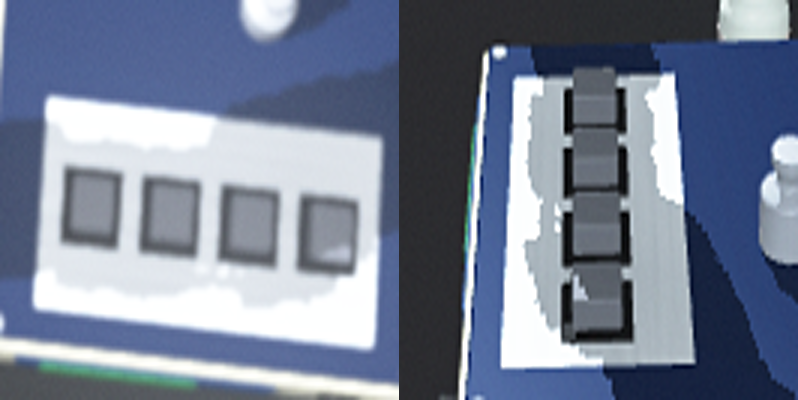

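In the side view the key 1 cap at (595,85) now rises past its bezel like the others, with its top edge at row 68 above the plate edge. All four keys stand up.

```bash
python3 -c "
from rig import r
print(r.sign_off())"
```

```text
the job is handed in; nothing more can be done
None
```

I tapped all four keys from left to right, found the far-left key latched, pressed it home and let go; the last pictures show all four keys standing up, and I handed the job in at about 9 s, with no verdict shown.

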